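# Hold the mug level under the filter spout over the sink

## Task

Swing the spout of the bench-top water filter round until its mouth is well over the sink basin, then pick up the empty mug that stands on the worktop and hold it up over the basin, ready for filling: level and still, its opening centred under the spout's mouth, its rim about 3 cm below the mouth. Keep the mug upright all the way, handle the filter gently, leave the glass, tea box and biscuits alone, and finish while holding the mug there, with neither mug nor gripper touching the filter.

Things in the scene. Friction and masses are not known exactly. Their poses are not given: they have to be found in the camera images.
- water_filter_spout (a joint): Swivel of the filter's thin grey-white swan spout about an upright axis (spout_pivot), rad, range -1.57 to 1.57; growing = anticlockwise seen from above. It stays where it is left (light friction, about 0.03 N m). At 0 the spout points along the filter's own direction (-0.74, 0.67); -0.30 points it straight away from the column. It starts near 1.3, pointing out over the worktop.
- spout_mouth (a point): Open lower end of the swan spout, pointing down, 174 mm above the worktop and 133 mm out from the swivel axis; moves with the spout. The spout is a tube 15 to 20 mm thick: it rises beside the column, arches over with its top 210 mm above the worktop at 70 to 110 mm from the axis, and its last piece comes down from 200 to 174 mm.
- spout_pivot (a point): Point on the spout's upright swivel axis at the height of the mouth (174 mm above the worktop). Fixed to the filter. The spout points from here to spout_mouth (horizontally).
- water_filter: Bench-top water filter, fixed, on the worktop at the right-hand edge of the sink: plain pale grey column 97 mm across and 302 mm high on a black round foot 120 mm across, spout at its sink side. Origin at worktop height, 11 mm from the swivel axis. The column's axis stands at (37, -43) mm in its own frame, i.e. 58 mm from the swivel axis.
- mug_center (a point): Centre, half-way up, of the empty mug: the only thing with a handle. It stands upright on the worktop, handle roughly towards the robot. 105 mm high, 90 mm across at the open rim, narrowing to 66 mm at the foot, about 0.3 kg. z is up along the mug's axis, x points from the axis out along the handle.
- mug_rim (a point): Centre of the mug's open rim, 53 mm above mug_center along the mug's z; the opening is about 80 mm across inside. Axes as mug_center.
- mug_handle (a point): Grip point of the mug: in the upright bar of its handle, 70 mm out from the mug's axis along its x and 11 mm above half-height. The handle is a loop 14 mm thick (along the mug's y); its bar stands 62 to 76 mm from the axis (the wall ends at 45 mm) and runs from 25 to 95 mm above the mug's underside. Pinch it across its thickness, from above. Axes as mug_center.
- mug: The same mug as a body; its origin lies in the plane of the rim, 16 mm from the mug's axis towards the handle, and its own axes are upside down (z points down, -y towards the handle): use the points instead.
- glass: Bystander: a clear drinking glass standing upside down on the worktop, 81 mm across, 91 mm high. Origin at the centre of its underside.
- tea_box: Bystander: a dark, nearly cubic tea box, 71 x 73 x 81 mm high. Origin at the centre of its underside.
- biscuits: Bystander: a pack of biscuits, 48 x 108 x 89 mm high, further back on the worktop. Origin at the centre of its underside.
- basin_edge (a point): Fixed point on the sink basin's right-hand wall (nearest the filter), at worktop height z = 0, y = 0.271. The basin is open for 0.43 m beyond it to the left (+y) and from x = 0.43 to 0.81; its flat rim is 4 mm high and reaches 31 mm to the right of this point.

How it is judged:
By the outcome, as a careful person would: the job done as asked, in the order asked, and still so for the second after the job is handed in, while the arm keeps its last pose, push and grip.
It also fails if it takes over 72 s, if anything falls off the work surface, if the arm or the gripper's body presses on something with over 40 N, if the wrist force passes 120 N, or if a joint passes its speed limit or range.

## Robot

A 6-joint arm with a two-finger parallel gripper is mounted at the origin on a cart in front of the work surface, level with it; the furniture and walls round the work are solid. World frame = base frame: x ahead of the robot, y to its left, z up, the work surface at z = 0. Lengths are in mm, angles in rad, forces in N, time in s.
With the tool pointing down it reaches from about 300 to 775 mm from the base axis. Payload 14.6 kg.
Tool frame: the origin (TCP) lies between the finger pads; the fingertips stand 19 mm ahead of it and the grasp point (between the pads) is the TCP; x points along the fingers, y is the direction in which the jaws open and shut, and the axes are right-handed (so a half turn about x gives the same grasp; the last joint's range is limited). The gripper opens to 94 mm and grips with 3 to 60 N. Pads are 16 mm wide; open, the fingers measure 119 mm over their backs; the gripper's body (75 mm by 177 mm) begins 78 mm behind the grasp point.
Start: joints at [1.264, 0.3, 1.521, -0, 1.321, -0.067], TCP at [130.628, 534.252, 204.246] pointing down, gripper open.
Joint ranges: [-3.03, 3.03], [-0.79, 2.21], [0.23, 2.52], [-1.04, 4.18], [0, 3.07], [-2.55, 2.55]. Speed limits (rad/s): [2.22, 2.22, 2.57, 3.14, 3.14, 3.14].

## Interface

Orientations are given as [roll, pitch, yaw] about the fixed x, y, z axes, in that order (R = Rz(yaw) Ry(pitch) Rx(roll)).
In Python, from cell import manip gives the robot as it stands.
- The arm moves only by the tool jog_arm, never from a script. Its argument "series" is one flat list of numbers, 7 for each row, row after row: the turn, a rotation vector about the world's x, y, z in rad, then the shift along the world's x, y, z in m, then the opening, from -1 (shut) to 1 (fully open). A call has 1 to 20 rows; each row is the pose to reach, as a shift and turn from the pose commanded when the call began; what a row does not reach only later rows make up. A row lasts 1/8 s, in which the tool goes at most 62.5 mm and 10.7 degrees, less where a joint would pass 70% of its speed; a pose out of reach is approached as far as the arm can. A call with a gripper value outside its range is refused whole. The fingers move at their own pace and stop on an object; "squeeze" is the grip in N (left out, the last holds). Time passes only in rows, so rows that repeat a pose let the fingers close. It gives the time, the measured TCP pose, the force and the opening at its end, in the units of the state.
- manip.read_state(): the state, without advancing time (a new reading comes with each control period).
- manip.camera(name): name is "side" or "top" or "wrist"; returns a dict with "color" (400x640x3 uint8, blue, green, red), "range_z" (400x640 float32, mm along the optical axis (not along the pixel's ray), 0 where there is no reading), "fx", "fy", "cx", "cy" (pixels), "pose" (4x4, takes a point from camera to world coordinates); the wrist camera has in their place "mount" (4x4, takes a point from camera to tool coordinates, whose origin is the TCP and whose axes are the tool frame's). Camera axes: x right, y down, z forward; pixel columns grow to the right and rows downward; lengths in mm; the calibration is good to about 2 mm. The wrist camera is an equidistant fisheye: a pixel r from the principal point sees the ray r / f radians off the axis. A picture is of the moment at which its call begins: read the wrist's pose just before it.
- manip.sign_off(): hands the job in, once; it reports no verdict.
The state is a dict: "clock": time; "joints": joint angles; "qd": joint speeds; "effort": joint torques, N m; "eef_pos": TCP position; "eef_rot": TCP orientation; "wrist_force": force on the tool from outside, world axes, zero at the start; "moment": the same for the moment, N m; "finger_gap": finger opening in mm.
Only numpy, scipy, OpenCV 4.12 (cv2) and the standard library are available. Lean on these libraries where they do the work, as an engineer would, in place of code of your own. Each camera call takes 0.05 s, during which the arm holds its last target.

## Working session

There is one attempt and no reset: what is moved stays moved. The work goes in short steps, Python scripts to look and compute and a tool call to move; the robot and the scene stay as the last step left them, time stands still between calls to the robot, and variables do not carry over. Pictures are saved under pics/ and viewed, and the job is handed in when it is done.

Besides the shell and the picture viewer there is one more tool, called after ">>>" by a JSON object that holds its "op" and its "data", one argument or row to a line. jog_arm: Moves the arm, as the interface text tells. Its arguments: {"type":"object","properties":{"series":{"type":"array","items":{"type":"number"}},"squeeze":{"type":"number"}},"required":["series"]}

```bash
mkdir -p pics; ls; python3 - <<'E'
from cell import manip
import cv2,pickle
s=manip.read_state();print(s)
for n in("top","side"):
    c=manip.camera(n);cv2.imwrite(f"pics/{n}0.png",c["color"]);pickle.dump(c,open(f"{n}0.pkl","wb"));print(n,c["fx"],c["cx"],c["cy"],c["pose"].round(3).tolist())
E
```

```text
pics
{'clock': 0.0, 'joints': array([ 1.26441140e+00,  3.00481179e-01,  1.52158139e+00, -2.03208432e-05,
        1.32070193e+00, -6.65894147e-02]), 'qd': array([-0.0003324 ,  0.00183159, -0.0002949 ,  0.00156572,  0.00096677,
        0.00043344]), 'effort': array([ 2.36655571e-03, -5.31807518e+01, -3.52739561e+01,  7.09346076e-02,
        2.43303092e-02, -9.79320271e-05]), 'eef_pos': array([130.54927115, 534.0080865 , 203.68067423]), 'eef_rot': array([-1.62059097,  1.56962432, -1.86038144]), 'wrist_force': array([-0.42552781, -0.30558374,  0.21012154]), 'moment': array([-0.01781571, -0.06298176,  0.00694654]), 'finger_gap': 93.9446167677478}
top 419.0836722641466 320.0398998084711 207.5167893031874 [[-0.395, -0.884, 0.249, 295.743], [-0.918, 0.38, -0.109, 153.36], [0.002, -0.272, -0.962, 1272.866], [0.0, 0.0, 0.0, 1.0]]
side 493.7259860513567 313.17399057035806 195.60409097907166 [[0.523, -0.65, 0.552, -62.105], [-0.853, -0.409, 0.326, -355.764], [0.014, -0.641, -0.767, 1029.22], [0.0, 0.0, 0.0, 1.0]]
```

View pics/top0.png

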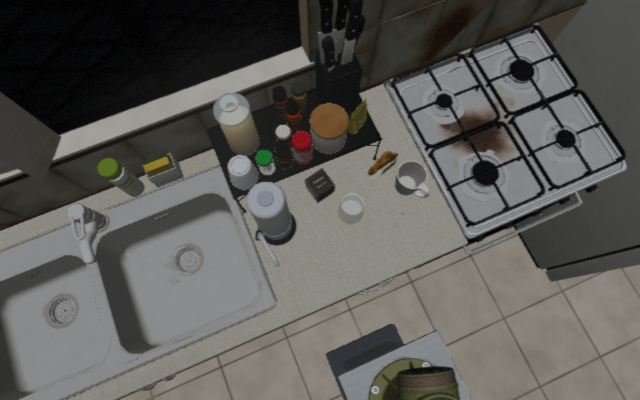

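View pics/side0.png

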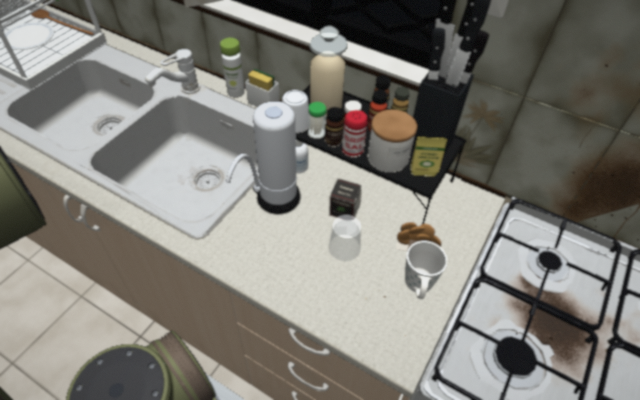

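The top view shows the mug at (411,178) with its handle towards (422,190), the glass at (351,208), the tea box at (320,183), the filter column at (268,210), and the spout running from about (258,235) to (277,262). Next I'll measure these.

```bash
cat > h.py <<'E'
import numpy as np,pickle,cv2
def cloud(c):
    v,u=np.mgrid[0:400,0:640];z=c["range_z"].astype(float)
    P=np.stack([(u-c["cx"])/c["fx"]*z,(v-c["cy"])/c["fy"]*z,z],-1)
    W=P@c["pose"][:3,:3].T+c["pose"][:3,3];W[z<=0]=np.nan
    return W
def circ(p):
    A=np.c_[2*p,np.ones(len(p))];s=np.linalg.lstsq(A,(p**2).sum(1),rcond=None)[0]
    return s[:2],np.sqrt(s[2]+s[:2]@s[:2])
E
python3 - <<'E'
from h import *
np.set_printoptions(suppress=True,precision=1)
for n in("top","side"):
    c=pickle.load(open(f"{n}0.pkl","rb"));W=cloud(c)
    pts={"top":[(411,178),(422,189),(351,208),(320,183),(268,198),(277,262),(270,250),(262,238),(330,250),(382,163)],"side":[(425,250),(423,287),(346,240),(345,195),(275,113),(232,175),(240,156),(254,175),(300,250)]}[n]
    print(n)
    for u,v in pts: print((u,v),W[v,u],c["color"][v,u])
    im=cv2.resize(c["color"][150:280,230:450] if n=="top" else c["color"][90:310,200:460],None,fx=3 if n=="top" else 2.5,fy=3 if n=="top" else 2.5,interpolation=cv2.INTER_CUBIC);cv2.imwrite(f"pics/{n}0z.png",im)
E
```

```text
top
(411, 178) [ 597.6 -295.5   11.7] [144 147 148]
(422, 189) [ 552.3 -313.7    4. ] [130 137 138]
(351, 208) [564.4 -63.6  91.8] [158 159 160]
(320, 183) [674.5 -12.1  81.7] [43 44 47]
(268, 198) [618.  149.4 304.8] [150 136 129]
(277, 262) [485.6 190.7 189.6] [119 117 116]
(270, 250) [517.5 195.  210.8] [149 144 141]
(262, 238) [558.1 203.2 197.3] [157 151 148]
(330, 250) [488.8  34.2   0.1] [131 139 142]
(382, 163) [ 658.3 -210.3   84.3] [28 62 93]
side
(425, 250) [ 620.3 -256.2   78.5] [128 132 132]
(423, 287) [ 520.8 -291.7   90.8] [218 223 223]
(346, 240) [547.9 -87.9  78.4] [175 182 181]
(345, 195) [664.4 -20.1  81.4] [73 77 78]
(275, 113) [621.2 150.6 301.3] [220 206 195]
(232, 175) [ 732.4  421.4 -166.8] [189 188 185]
(240, 156) [541.  198.9 207.5] [218 213 208]
(254, 175) [591.  206.3  91.2] [109 108 107]
(300, 250) [510.2  16.    1.5] [201 211 212]
```

```bash
python3 - <<'E'
from h import *
np.set_printoptions(suppress=True,precision=1)
for n in("top","side"):
    c=pickle.load(open(f"{n}0.pkl","rb"));W=cloud(c)
    for name,lo,hi in (("column top",(300,100,290),(800,400,312)),("spout",(300,50,150),(800,400,220)),("mug rim",(350,-200,97),(800,0,112)),("mugall",(350,-200,20),(800,0,112)),("glass",(350,-20,80),(800,120,100))):
        m=np.all((W>lo)&(W<hi),-1);p=W[m]
        if len(p)<5: print(n,name,len(p));continue
        print(n,name,len(p),p.mean(0),p.min(0),p.max(0),circ(p[:,:2]))
E
```

```text
top column top 1104 [618.7 155.5 298.3] [573.6 108.8 290. ] [667.7 201.5 307.3] (array([619.8, 155.4]), np.float64(32.861183198368174))
top spout 1691 [694.2 151.9 176.2] [477.7  50.2 150.2] [800.  238.1 219.9] (array([651.6, 158. ]), np.float64(103.97502533177853))
top mug rim 1
top mugall 1079 [614.1 -60.5  75.5] [ 537.2 -199.7   20. ] [718.9  -0.1  97.2] (array([639.4, -94. ]), np.float64(82.07739517015196))
top glass 150 [676.5   8.8  82.1] [589.4 -19.7  80. ] [712.1 119.6  90.6] (array([662.9,  61. ]), np.float64(67.84999978392989))
side column top 917 [616.1 150.8 298.2] [574.  106.9 290. ] [666.4 201.6 307.8] (array([618.8, 152.8]), np.float64(32.37076818640764))
side spout 2229 [662.  126.  182.9] [478.3  50.1 150.1] [790.8 208.2 220. ] (array([649.9, 152.6]), np.float64(93.54710297137274))
side mug rim 1
side mugall 2023 [610.3 -69.7  68.6] [ 535.  -199.9   20. ] [720.1  -0.   97. ] (array([636.5, -98.3]), np.float64(82.6950838402613))
side glass 231 [657.7  40.8  84.7] [590.  -19.9  80. ] [712.3 119.7  99.9] (array([650.6,  55. ]), np.float64(68.18712531620734))
```

```bash
python3 - <<'E'
from h import *
from scipy.optimize import least_squares
np.set_printoptions(suppress=True,precision=1)
C={n:pickle.load(open(f"{n}0.pkl","rb")) for n in("top","side")}
for n,c in C.items():
    W=cloud(c)
    m=np.all((W>(480,-380,98))&(W<(700,-230,112)),-1);p=W[m]
    print(n,"rim band",len(p),p.min(0),p.max(0),circ(p[:,:2]))
    # rim: robust circle radius ~43
    f=lambda s:np.hypot(p[:,0]-s[0],p[:,1]-s[1])-43
    r=least_squares(f,[597,-290],loss="soft_l1",f_scale=3);print(r.x, np.abs(f(r.x)).mean())
    m2=np.all((W>(480,-380,25))&(W<(700,-230,100)),-1);q=W[m2];d=q[:,:2]-r.x;rad=np.hypot(*d.T);k=(rad>53)&(rad<82)&(q[:,0]<600)
    h=d[k];print("handle",k.sum(),q[k].mean(0),q[k].min(0),q[k].max(0),"ang",np.degrees(np.arctan2(h[:,1].mean(),h[:,0].mean())))
    # column
    m=np.all((W>(540,80,293))&(W<(700,230,312)),-1);p2=W[m];print("col",(p2.min(0)+p2.max(0))/2,p2.max(0)-p2.min(0))
    m=np.all((W>(465,165,172))&(W<(572,260,222)),-1);p3=W[m][:,:]
    mu=p3.mean(0);u,s,vt=np.linalg.svd(p3[:,:2]-mu[:2]);d=vt[0]*np.sign(-vt[0][0]);print("spout",len(p3),mu,p3.min(0),p3.max(0),d,np.degrees(np.arctan2(d[1],d[0]))%360,s)
E
```

```text
top rim band 147 [ 529.4 -315.7   98.2] [ 629.1 -230.6  111.6] (array([ 583.1, -270.6]), np.float64(43.3850526151091))
[ 583.7 -270.4] 1.7315469080266088
handle 65 [ 523.9 -291.6   70.6] [ 513.2 -300.5   32.5] [ 536.1 -282.5   99.9] ang -160.47296255056105
col [621.1 155.2 300.1] [91.3 89.8 14.2]
spout 152 [519.8 197.2 200.8] [477.7 187.2 177. ] [571.4 209.4 214.1] [-1.  -0.2] 188.68271263682104 [330.8  38.8]
side rim band 293 [ 525.3 -314.8   98. ] [ 630.2 -230.3  109.3] (array([ 583.2, -270.7]), np.float64(43.54469235156594))
[ 584.  -270.5] 1.6733130858965422
handle 124 [ 521.1 -293.5   80.5] [ 512.5 -301.8   33.9] [ 537.  -283.5   99.8] ang -159.84006402942734
col [621.3 154.2 300.4] [90.4 90.4 14.8]
spout 179 [515.4 195.  199.2] [478.3 186.5 175.7] [571.2 204.3 213.9] [-1.  -0.1] 186.72641060988124 [358.   38.3]
```

View pics/top0z.png

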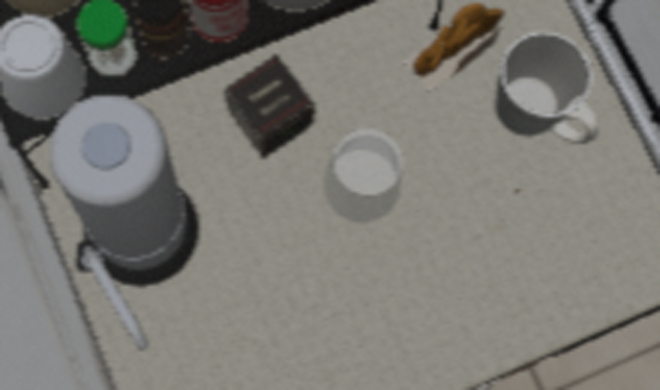

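View pics/side0z.png

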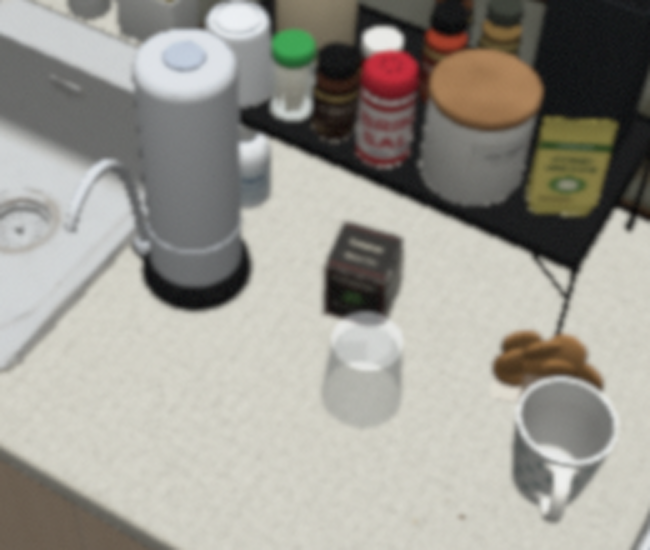

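```bash
python3 - <<'E'
from cell import manip
import numpy as np
from scipy.spatial.transform import Rotation as R
s=manip.read_state();r=R.from_euler('xyz',s["eef_rot"]).as_matrix();print(r.round(3),s["clock"])
y=r[:,1];print(np.degrees(np.arctan2(y[1],y[0])))
c=manip.camera("wrist");import cv2;cv2.imwrite("pics/w0.png",c["color"]);print(c["mount"].round(2))
E
```

```text
[[-0.     0.237  0.971]
 [-0.001  0.971 -0.237]
 [-1.    -0.001 -0.   ]] 0.1
76.26121668080769
[[  -0.     -0.27    0.96 -179.92]
 [   1.     -0.      0.     -0.37]
 [   0.      0.96    0.27  -77.28]
 [   0.      0.      0.      1.  ]]
```

Both cameras agree on the mug: axis (584,-270.5), handle pointing at -160°, rim at z≈105. The column is at (621,155), the spout points at about 188°, and the swivel axis is at about (614,211). I'll shut the fingers and go to the right-hand side of the spout.

>>> {"op": "jog_arm", "data": {
  "series": [0,0,0,0.025,-0.04,0,-1,0,0,0,0.05,-0.08,0,-1,0,0,0,0.075,-0.12,0,-1,0,0,0,0.1,-0.16,0,-1,0,0,0,0.125,-0.2,0,-1,0,0,0,0.15,-0.24,0,-1,0,0,0,0.175,-0.28,0,-1,0,0,0,0.2,-0.32,0,-1,0,0,0,0.225,-0.36,0,-1,0,0,0,0.25,-0.4,0,-1,0,0,0,0.28,-0.4,-0.004,-1,0,0,0,0.31,-0.398,-0.008,-1,0,0,0,0.34,-0.396,-0.012,-1,0,0,0,0.365,-0.394,-0.012,-1,0,0,0,0.365,-0.394,-0.012,-1],
  "squeeze": 20
}}

```text
clock: 2.02
eef_pos: [496.1, 140.1, 191.5]
eef_rot: [-2.69, 1.57, -2.93]
wrist_force: [-0.1, -0.5, -1.2]
finger_gap: 0.6
```

>>> {"op": "jog_arm", "data": {
  "series": [0,0,0,0.001,0.008,0,-1,0,0,0,0.002,0.016,0,-1,0,0,0,0.003,0.024,0,-1,0,0,0,0.003,0.032,0,-1,0,0,0,0.002,0.039,0,-1,0,0,0,0.001,0.046,0,-1,0,0,0,0,0.053,0,-1,0,0,0,-0.001,0.06,0,-1,0,0,0,-0.001,0.068,0,-1,0,0,0,0,0.075,0,-1,0,0,0,0,0.083,0,-1,0,0,0,0,0.09,0,-1]
}}

```text
clock: 3.52
eef_pos: [495.7, 230.8, 192.2]
eef_rot: [-1.922, 1.571, -2.161]
wrist_force: [-0.4, -0.9, -0.1]
finger_gap: 0.5
```

```bash
python3 - <<'E'
from cell import manip
import cv2,pickle
for n in("side","top"):
    c=manip.camera(n);cv2.imwrite(f"pics/{n}1.png",c["color"])
E
```

```text
(no output)
```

View pics/side1.png

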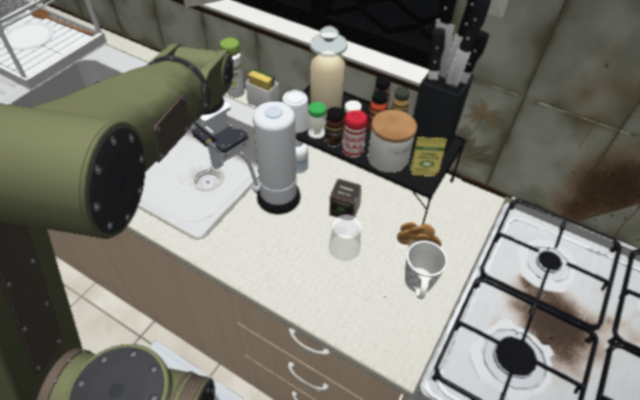

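The side view shows the gripper at (220,135). The spout, near (245,165), has moved with the fingers and only light force shows. I'll continue the arc.

>>> {"op": "jog_arm", "data": {
  "series": [0,0,0,0.002,0.008,0,-1,0,0,0,0.005,0.016,0,-1,0,0,0,0.007,0.024,0,-1,0,0,0,0.01,0.031,0,-1,0,0,0,0.014,0.038,0,-1,0,0,0,0.018,0.045,0,-1,0,0,0,0.022,0.052,0,-1,0,0,0,0.027,0.058,0,-1,0,0,0,0.033,0.063,0,-1,0,0,0,0.039,0.069,0,-1,0,0,0,0.045,0.074,0,-1,0,0,0,0.051,0.079,0,-1,0,0,0,0.057,0.082,0,-1,0,0,0,0.063,0.085,0,-1,0,0,0,0.068,0.088,0,-1,0,0,0,0.072,0.09,0,-1,0,0,0,0.076,0.092,0,-1,0,0,0,0.076,0.092,0,-1]
}}

```text
clock: 5.88
eef_pos: [571.8, 322.3, 192.2]
eef_rot: [1.919, 1.571, 1.679]
wrist_force: [-0.1, -0.0, 0.1]
finger_gap: 0.5
```

```bash
python3 - <<'E'
from cell import manip
import cv2,pickle
for n in("side","top"):
    c=manip.camera(n);cv2.imwrite(f"pics/{n}2.png",c["color"])
E
```

```text
(no output)
```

View pics/side2.png

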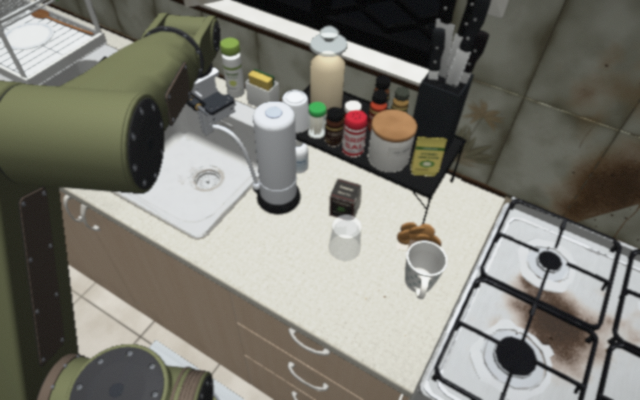

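View pics/top2.png

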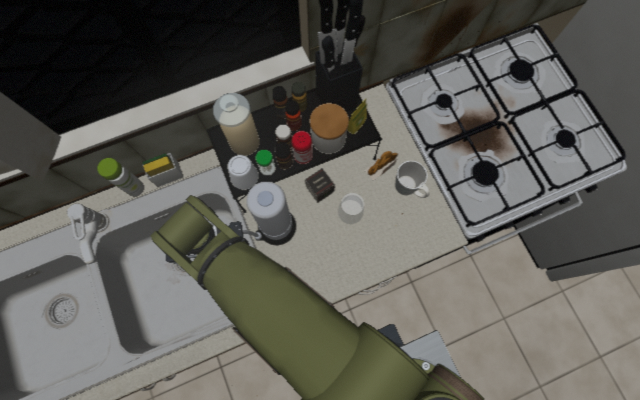

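The spout now lies over the basin, just left of the column at about (225,130) in the side view. I'll back off in -x and go round to above the mug handle.

>>> {"op": "jog_arm", "data": {
  "series": [0,0,0,-0.04,0,0,-1,0,0,0,-0.08,0,0,-1,0,0,0,-0.12,0,0.01,-1,0,0,0,-0.16,0,0.02,-1,0,0,-0.16,-0.17,-0.04,0.03,0,0,0,-0.32,-0.172,-0.08,0.04,0,0,0,-0.48,-0.172,-0.12,0.05,0,0,0,-0.64,-0.172,-0.16,0.06,0,0,0,-0.8,-0.172,-0.2,0.06,0,0,0,-0.96,-0.172,-0.245,0.06,0,0,0,-1.12,-0.172,-0.29,0.06,0,0,0,-1.28,-0.172,-0.335,0.06,0,0,0,-1.44,-0.172,-0.38,0.06,0,0,0,-1.6,-0.172,-0.425,0.06,0,0,0,-1.76,-0.165,-0.47,0.06,0,0,0,-1.92,-0.15,-0.51,0.06,0,0,0,-2.08,-0.13,-0.545,0.06,0,0,0,-2.24,-0.105,-0.575,0.05,0,0,0,-2.4,-0.08,-0.6,0.03,0,0,0,-2.548,-0.054,-0.617,0.008,0]
}}

```text
clock: 8.48
eef_pos: [518.2, -295.9, 199.8]
eef_rot: [2.183, 1.57, -0.611]
wrist_force: [1.1, -0.3, 0.7]
finger_gap: 47.1
```

>>> {"op": "jog_arm", "data": {
  "series": [0,0,0,0,0,0,0,0,0,0,0,0,0,0]
}}

```text
clock: 8.72
eef_pos: [517.4, -294.4, 201.0]
eef_rot: [2.275, 1.57, -0.51]
wrist_force: [-1.2, 0.5, -0.6]
finger_gap: 46.9
```

```bash
cat > w.py <<'E'
import sys
from cell import manip
import cv2,pickle,numpy as np
from scipy.spatial.transform import Rotation as R
t=sys.argv[1]
s=manip.read_state();r=R.from_euler('xyz',s["eef_rot"]).as_matrix();y=r[:,1]
print(s["eef_pos"].round(1),"down",r[:,0].round(3),"jaw",np.degrees(np.arctan2(y[1],y[0])).round(1),s["joints"].round(2),s["wrist_force"].round(1),s["finger_gap"])
for n in sys.argv[2:]:
    c=manip.camera(n);cv2.imwrite(f"pics/{n}{t}.png",c["color"]);pickle.dump((s,c),open(f"{n}{t}.pkl","wb"))
E
python3 w.py 3 wrist top side
```

```text
[ 517.4 -294.4  201. ] down [ 0. -0. -1.] jaw -69.6 [-0.58  0.4   1.39  0.    1.35  0.64] [-1.2  0.5 -0.6] 46.882076720412634
```

View pics/wrist3.png

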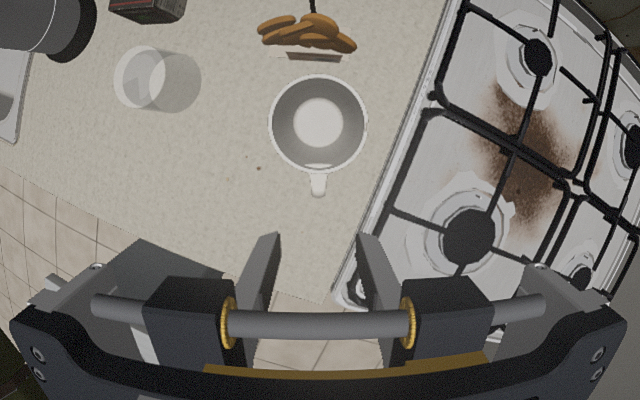

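View pics/side3.png

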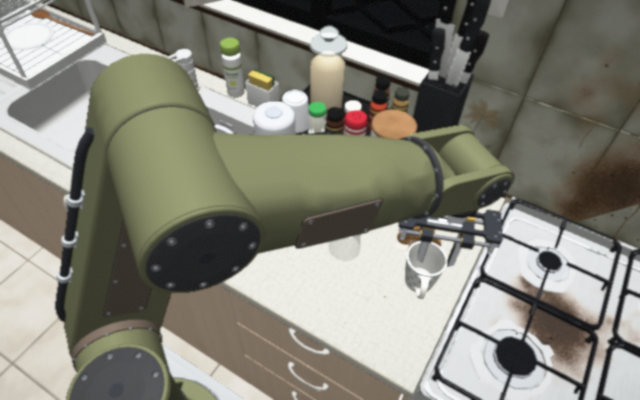

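In the wrist view the mug rim is centred at (318,125) and the handle tip is at (319,190), lined up with the jaw centre (about 318). I'll measure the handle from this picture too, and the spout from the top view.

```bash
cat >> h.py <<'E'
from scipy.spatial.transform import Rotation as R
def wcloud(s,c):
    v,u=np.mgrid[0:400,0:640];z=c["range_z"].astype(float)
    x=(u-c["cx"])/c["fx"];y=(v-c["cy"])/c["fy"];r=np.hypot(x,y)+1e-9
    k=np.tan(r)/r*z;P=np.stack([x*k,y*k,z],-1)
    T=P@c["mount"][:3,:3].T+c["mount"][:3,3]
    W=T@R.from_euler('xyz',s["eef_rot"]).as_matrix().T+s["eef_pos"];W[(z<=0)|(r>1.4)]=np.nan
    return W
E
python3 - <<'E'
from h import *
np.set_printoptions(suppress=True,precision=1)
s,c=pickle.load(open("wrist3.pkl","rb"));W=wcloud(s,c)
print(W[125,318],W[180,319],W[188,319],W[80,318],W[125,362])
m=np.all((W>(480,-380,98))&(W<(640,-220,112)),-1);p=W[m];print(len(p),p.mean(0),circ(p[:,:2]))
W=W[120:215,290:350];m=np.all((W>(490,-320,35))&(W<(540,-260,102)),-1);p=W[m];print("handle",len(p),p.mean(0),p.min(0),p.max(0))
for n in("top","side"):
    s,c=pickle.load(open(n+"3.pkl","rb"));W=cloud(c);m=np.all((W>(530,255,170))&(W<(680,400,225)),-1);p=W[m]
    if len(p): print(n,"spout",len(p),p.mean(0),p.min(0),p.max(0))
E
```

```text
[ 583.5 -271.3    5.4] [ 537.9 -289.1   97.2] [ 530.3 -292.    95.1] [ 625.1 -255.7   90.3] [ 600.  -307.9   97.4]
1589 [ 587.1 -269.9  103. ] (array([ 586.7, -269.8]), np.float64(42.685362854143285))
handle 298 [ 531.2 -290.2   93.7] [ 517.7 -301.3   75.6] [ 540.  -275.3   98.3]
top spout 155 [592.5 300.  200.6] [579.3 255.5 175.9] [606.6 347.3 214.7]
side spout 70 [594.9 291.1 205.9] [586.4 269.6 198.3] [603.9 312.  213.1]
```

View pics/top3.png

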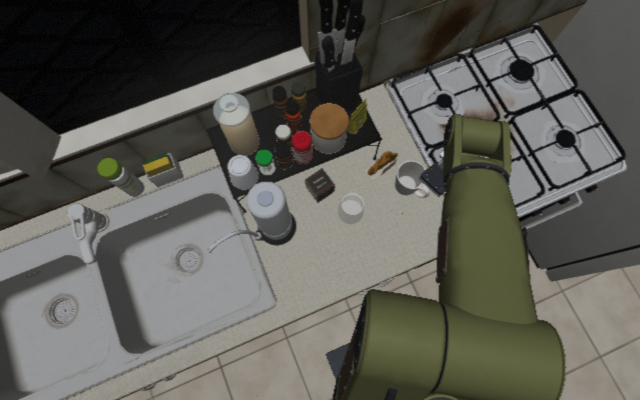

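>>> {"op": "jog_arm", "data": {
  "series": [0,0,0,0.002,0,-0.02,0,0,0,0,0.002,0,-0.04,0,0,0,0,0.002,0,-0.06,0,0,0,0,0.002,0,-0.08,0,0,0,0,0.002,0,-0.095,0,0,0,0,0.002,0,-0.11,0,0,0,0,0.002,0,-0.12,0,0,0,0,0.002,0,-0.13,0,0,0,0,0.002,0,-0.13,0]
}}

```text
clock: 10.0
eef_pos: [519.4, -294.6, 69.6]
eef_rot: [-0.926, 1.57, 2.569]
wrist_force: [-0.1, 0.1, -0.8]
finger_gap: 46.7
```

```bash
python3 w.py 4 wrist
```

```text
[ 519.4 -294.6   69.6] down [-0.001  0.001 -1.   ] jaw -69.7 [-0.58  0.54  1.51 -0.    1.09  0.64] [-0.1  0.1 -0.8] 46.72592471176417
```

View pics/wrist4.png

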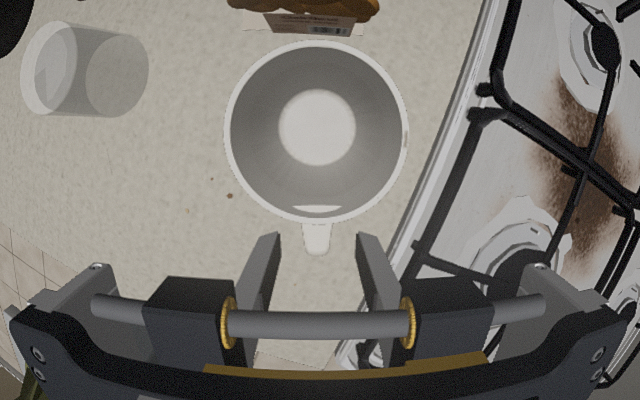

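The handle (316,240) sits centrally between the fingers at (262,250) and (372,250). I'll close on it, then lift a little.

>>> {"op": "jog_arm", "data": {
  "series": [0,0,0,0,0,0,-0.4,0,0,0,0,0,0,-0.7,0,0,0,0,0,0,-1,0,0,0,0,0,0,-1,0,0,0,0,0,0,-1,0,0,0,0,0,0,-1],
  "squeeze": 40
}}

```text
clock: 10.8
eef_pos: [519.6, -294.7, 70.3]
eef_rot: [0.015, 1.571, -2.773]
wrist_force: [-1.0, -0.3, 0.3]
finger_gap: 12.5
```

>>> {"op": "jog_arm", "data": {
  "series": [0,0,0,0,0,0.003,-1,0,0,0,0,0,0.008,-1,0,0,0,0,0,0.016,-1,0,0,0,0,0,0.024,-1,0,0,0,0,0,0.03,-1,0,0,0,0,0,0.03,-1]
}}

```text
clock: 11.55
eef_pos: [519.8, -294.9, 100.9]
eef_rot: [2.18, 1.57, -0.607]
wrist_force: [-0.1, -0.0, -3.6]
finger_gap: 12.4
```

```bash
python3 w.py 5 wrist top; python3 - <<'E'
from h import *
np.set_printoptions(suppress=True,precision=2)
s,c=pickle.load(open("wrist5.pkl","rb"));W=wcloud(s,c)
m=np.all((W>(500,-380,126))&(W<(660,-220,145)),-1);p=W[m]
d=p[:,:2]-[585,-270];r=np.hypot(*d.T);k=(r>38)&(r<47);p=p[k];print(len(p),circ(p[:,:2]))
A=np.c_[p[:,:2]-p[:,:2].mean(0),np.ones(len(p))];print(np.linalg.lstsq(A,p[:,2],rcond=None)[0])
E
```

```text
[ 519.8 -294.9  100.9] down [ 0.001 -0.001 -1.   ] jaw -69.7 [-0.58  0.5   1.49 -0.    1.15  0.64] [-0.1 -0.  -3.6] 12.408005481968818
5244 (array([ 587.76, -270.27]), np.float64(42.42956793743921))
[ -0.03  -0.01 130.53]
```

View pics/wrist5.png

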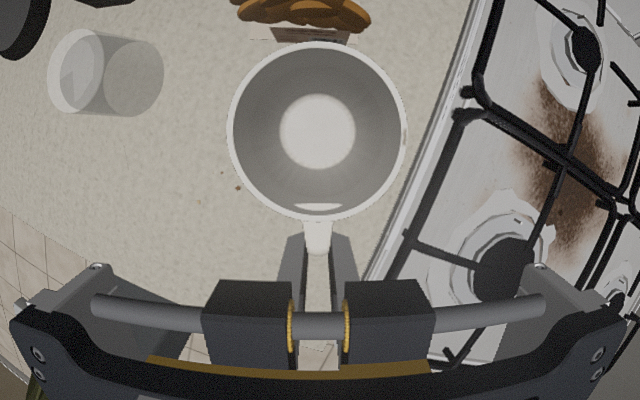

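The mug is held: 12.4 mm gap, about 3.5 N of weight, and the rim sits evenly in the wrist view. I'll carry it round in front of the glass and filter.

>>> {"op": "jog_arm", "data": {
  "series": [0,0,0,0,0,0.015,-1,0,0,0,-0.005,0,0.035,-1,0,0,0,-0.015,0.005,0.055,-1,0,0,0,-0.035,0.015,0.075,-1,0,0,0,-0.06,0.03,0.088,-1,0,0,0,-0.085,0.055,0.09,-1,0,0,-0.02,-0.105,0.085,0.09,-1,0,0,-0.05,-0.12,0.12,0.09,-1,0,0,-0.08,-0.132,0.157,0.09,-1,0,0,-0.11,-0.14,0.195,0.09,-1,0,0,-0.14,-0.146,0.233,0.09,-1,0,0,-0.17,-0.15,0.272,0.09,-1,0,0,-0.2,-0.151,0.311,0.09,-1,0,0,-0.23,-0.152,0.35,0.09,-1,0,0,-0.26,-0.152,0.389,0.09,-1,0,0,-0.29,-0.152,0.428,0.09,-1,0,0,-0.32,-0.15,0.467,0.09,-1,0,0,-0.34,-0.148,0.504,0.09,-1,0,0,-0.35,-0.145,0.536,0.09,-1,0,0,-0.35,-0.142,0.56,0.09,-1]
}}

```text
clock: 14.15
eef_pos: [377.6, 266.5, 191.7]
eef_rot: [-2.486, 1.569, 0.66]
wrist_force: [-0.0, -0.7, -2.3]
finger_gap: 12.4
```

>>> {"op": "jog_arm", "data": {
  "series": [0,0,0,0,0.02,-0.002,-1,0,0,0,0,0.04,-0.012,-1,0,0,0,0,0.06,-0.03,-1,0,0,0,0,0.072,-0.05,-1,0,0,0,0,0.074,-0.07,-1,0,0,0,0,0.074,-0.081,-1,0,0,0,0,0.074,-0.081,-1,0,0,0,0,0.074,-0.081,-1]
}}

```text
clock: 15.15
eef_pos: [378.0, 339.4, 110.2]
eef_rot: [-2.451, 1.569, 0.694]
wrist_force: [0.0, -0.8, -3.0]
finger_gap: 12.4
```

```bash
python3 w.py 6 wrist top side; python3 - <<'E'
from h import *
np.set_printoptions(suppress=True,precision=1)
for n in("wrist","top","side"):
    s,c=pickle.load(open(n+"6.pkl","rb"));W=wcloud(s,c) if n=="wrist" else cloud(c)
    m=np.all((W>(540,250,165))&(W<(680,400,225)),-1);p=W[m]
    if len(p)>5:
        print(n,"spout",len(p),p.mean(0),p.min(0),p.max(0))
        q=p[p[:,1]>np.percentile(p[:,1],80)];print(q[:12], "tip mean",q.mean(0))
s,c=pickle.load(open("wrist6.pkl","rb"));W=wcloud(s,c);cen=s["eef_pos"]+[71,0,35]
m=np.abs(W[...,2]-cen[2])<9;p=W[m];r=np.hypot(*(p[:,:2]-cen[:2]).T);p=p[(r>37)&(r<49)];print("mug rim",len(p),p.mean(0),circ(p[:,:2]),"tcp",s["eef_pos"])
E
```

```text
[378.  339.4 110.2] down [ 0.001  0.001 -1.   ] jaw -89.8 [0.66 0.31 1.74 0.   1.09 2.23] [ 0.  -0.8 -3. ] 12.40509348531253
top spout 163 [592.9 297.7 199.8] [579.1 250.5 174.5] [608.4 346.7 213.1]
[[589.1 327.5 208.3]
 [589.4 331.7 202.2]
 [588.7 329.6 200.8]
 [586.3 326.4 205.9]
 [588.8 335.5 198.9]
 [587.3 332.9 200.5]
 [584.4 329.3 207.4]
 [583.9 327.2 205.8]
 [588.8 339.7 193.4]
 [587.1 336.9 196. ]
 [585.8 334.3 196.9]
 [583.5 331.2 201.6]] tip mean [584.4 336.3 194.8]
side spout 191 [594.  292.  196.8] [578.7 250.8 167.8] [610.2 346.2 211.9]
[[586.8 328.3 205.9]
 [588.  326.1 206.1]
 [589.  323.6 206.6]
 [585.7 334.7 200.4]
 [585.1 330.6 202.9]
 [586.9 329.1 202.2]
 [586.6 325.3 204.2]
 [584.4 337.5 196.8]
 [584.2 333.8 198.7]
 [585.3 331.4 199. ]
 [584.9 327.6 201.2]
 [584.3 323.5 203.6]] tip mean [584.  333.7 193.9]
mug rim 4755 [448.2 339.5 139.5] (array([451. , 339.2]), np.float64(42.62842218747688)) tcp [378.  339.4 110.2]
```

View pics/wrist6.png

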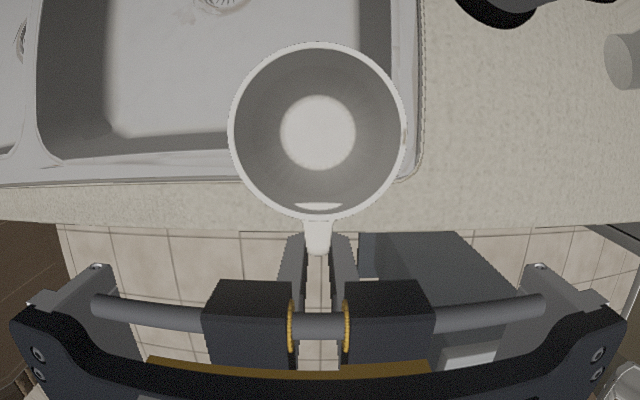

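View pics/side6.png

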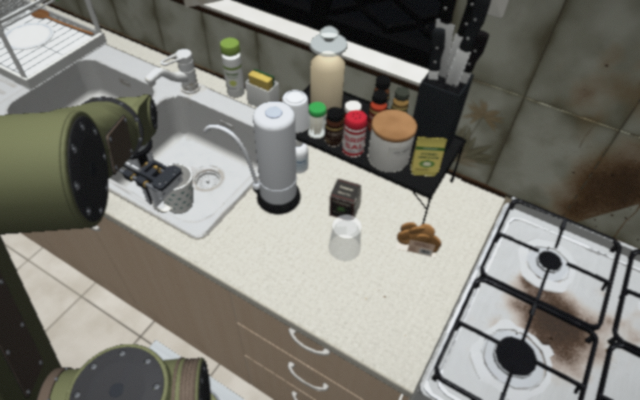

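View pics/top6.png

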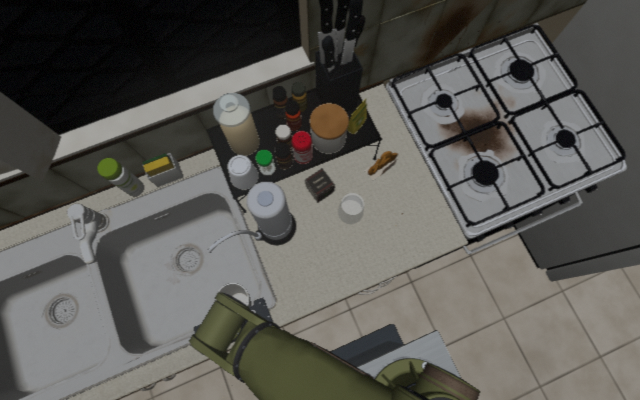

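```bash
python3 - <<'E'
from h import *
from scipy.optimize import least_squares
np.set_printoptions(suppress=True,precision=1)
P=[]
for n in("top","side"):
    s,c=pickle.load(open(n+"6.pkl","rb"));W=cloud(c)
    m=np.all((W>(560,325,160))&(W<(610,360,198)),-1);p=W[m];print(n,len(p));print(p)
    m=np.all((W>(560,262,170))&(W<(625,340,225)),-1);q=W[m];k=np.polyfit(q[:,1],q[:,0],1);print("line",k,np.polyval(k,[211,340]))
    # mug rim from this cam
    m=np.all((W>(380,280,135))&(W<(500,400,155)),-1);r=W[m];print("mug",len(r),r.min(0),r.max(0))
    if len(r)>20:
        f=lambda s:np.hypot(r[:,0]-s[0],r[:,1]-s[1])-43
        print(least_squares(f,[449,339],loss="soft_l1",f_scale=2).x, np.percentile(r[:,2],[50,90]))
E
```

```text
top 22
[[588.8 339.7 193.4]
 [587.1 336.9 196. ]
 [585.8 334.3 196.9]
 [589.  344.  187.3]
 [585.5 340.  196.7]
 [585.  337.9 194.7]
 [583.1 335.  197.9]
 [582.7 333.  195.5]
 [581.4 330.5 196.5]
 [586.6 345.  186.9]
 [583.  340.9 196.5]
 [583.1 339.2 192.5]
 [581.8 336.7 193.2]
 [582.1 335.1 188.2]
 [585.  346.4 183.5]
 [582.  342.7 190.8]
 [581.9 340.9 187.4]
 [581.2 338.7 186.2]
 [581.6 346.7 187.1]
 [581.2 344.7 184.4]
 [579.1 341.6 188.6]
 [580.8 341.  178.3]]
line [ -0.2 657.4] [611.7 583.7]
mug 81 [418.8 293.5 136. ] [493.4 379.6 145.2]
[448.8 337.9] [140.3 143. ]
side 24
[[584.4 337.5 196.8]
 [582.2 339.3 194.2]
 [581.2 334.8 197.2]
 [582.5 332.7 197.2]
 [583.4 330.2 197.7]
 [584.8 328.2 197.7]
 [583.8 345.3 186.7]
 [582.5 340.3 190.2]
 [582.9 337.3 191.3]
 [584.2 335.2 191.3]
 [582.7 330.1 195. ]
 [584.5 328.5 194.5]
 [581.  343.  186.7]
 [581.9 340.5 187.2]
 [583.2 338.4 187.2]
 [583.4 335.1 188.7]
 [583.5 331.6 190.3]
 [583.2 346.2 180. ]
 [580.8 340.  185. ]
 [583.1 338.9 183.7]
 [583.3 335.6 185.1]
 [578.7 342.  182.2]
 [584.4 344.7 176.4]
 [584.9 341.6 177.6]]
line [ -0.2 664.2] [613.6 582.6]
mug 134 [380.4 293.3 135. ] [494.9 380.  151.8]
[449.1 337.8] [139.7 143.4]
```

Mouth measured at about (584.5,341.5). The held rim centre is about (449.5,338.5) at z≈144. I'll go in under the spout by +135 mm in x and +3 mm in y.

>>> {"op": "jog_arm", "data": {
  "series": [0,0,0,0.006,0,0,-1,0,0,0,0.018,0.001,0,-1,0,0,0,0.032,0.001,0,-1,0,0,0,0.046,0.002,0,-1,0,0,0,0.06,0.003,0,-1,0,0,0,0.074,0.003,0,-1,0,0,0,0.088,0.003,0,-1,0,0,0,0.1,0.003,0,-1,0,0,0,0.111,0.003,0,-1,0,0,0,0.12,0.003,0,-1,0,0,0,0.127,0.003,0,-1,0,0,0,0.132,0.003,0,-1,0,0,0,0.135,0.003,0,-1,0,0,0,0.135,0.003,0,-1,0,0,0,0.135,0.003,0,-1,0,0,0,0.135,0.003,0,-1,0,0,0,0.135,0.003,0,-1]
}}

```text
clock: 17.42
eef_pos: [512.5, 342.3, 109.3]
eef_rot: [-1.796, 1.571, 1.35]
wrist_force: [-0.5, 0.2, -2.8]
finger_gap: 12.5
```

```bash
python3 w.py 7 wrist top side; python3 - <<'E'
from h import *
from scipy.optimize import least_squares
np.set_printoptions(suppress=True,precision=1)
for n in("wrist","top","side"):
    s,c=pickle.load(open(n+"7.pkl","rb"));W=wcloud(s,c) if n=="wrist" else cloud(c)
    t=s["eef_pos"]
    m=np.all((W>(560,325,165))&(W<(610,365,198)),-1);p=W[m]
    if len(p)>3:print(n,"spout end",len(p),p.mean(0),p.min(0),p.max(0))
    m=np.abs(W[...,2]-143)<5;r=W[m];d=np.hypot(*(r[:,:2]-[584,341]).T);r=r[(d>34)&(d<52)]
    if len(r)>10:
        f=lambda s:np.hypot(r[:,0]-s[0],r[:,1]-s[1])-43
        print(n,"rim",len(r),least_squares(f,[584,341],loss="soft_l1",f_scale=2).x,np.percentile(r[:,2],[50,90]))
        A=np.c_[r[:,:2]-r[:,:2].mean(0),np.ones(len(r))];print("slope",np.linalg.lstsq(A,r[:,2],rcond=None)[0]*[1000,1000,1])
E
```

```text
[512.5 342.3 109.3] down [ 0.  0. -1.] jaw -89.8 [0.53 0.53 1.42 0.   1.19 2.1 ] [-0.5  0.2 -2.8] 12.54370249354481
wrist spout end 1536 [587.6 341.1 190.4] [581.4 330.2 177.1] [594.6 350.4 198. ]
wrist rim 2455 [585.7 342. ] [140.  141.2]
slope [-32.2   0.5 139.9]
top rim 26 [582.9 340.8] [139.9 142.3]
slope [-35.3  -3.3 140.2]
side spout end 9 [583.3 333.7 195. ] [580.6 327.6 192.1] [586.7 339.7 197.7]
side rim 47 [583.4 340.7] [140.1 142.4]
slope [-18.3 -16.5 140.4]
```

View pics/wrist7.png

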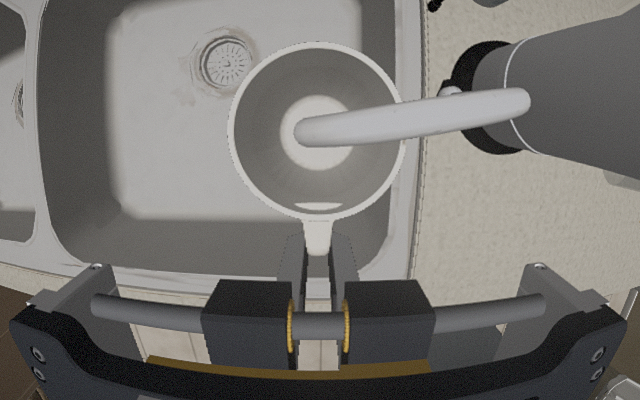

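View pics/side7.png

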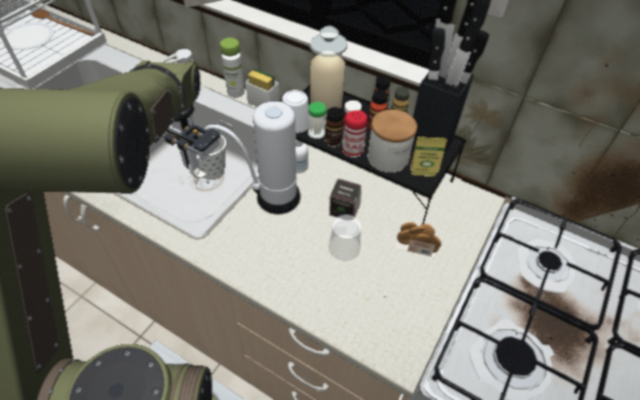

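The wrist view shows the spout's end at about (315,130), over the middle of the mug opening (317,132), with the gripper clear of the spout. I want to know whether the ~0.03 rim slope is real, so I'll compare it with the mug before grasping.

```bash
python3 - <<'E'
from h import *
from scipy.optimize import least_squares
np.set_printoptions(suppress=True,precision=2)
for n,z0,u in(("wrist4",105,20),("wrist5",135,20),("wrist6",144,0),("wrist7",144,0)):
    s,c=pickle.load(open(n+".pkl","rb"));W=wcloud(s,c);t=s["eef_pos"]
    e=np.array([np.cos(np.radians(u)),np.sin(np.radians(u))]);f=np.array([-e[1],e[0]])
    q=W-t;a=q[...,:2]@e-71;b=q[...,:2]@f;z=W[...,2]-z0
    # rim: highest points per angular sector
    rr=np.hypot(a,b);k=(rr<50)&(rr>36)&(np.abs(z)<14)
    th=np.arctan2(b,a)[k];zz=z[k];R=rr[k];o=[]
    for i in range(24):
        m=(np.floor((th+np.pi)/(2*np.pi)*24).astype(int)==i)
        if m.sum()>15:
            tm=-np.pi+(i+.5)*np.pi/12;top=np.argsort(zz[m])[-12:];o.append((np.cos(tm),np.sin(tm),np.median(zz[m][top]),np.median(R[m][top])))
    o=np.array(o);o=o[(o[:,2]<4)];A=np.c_[o[:,:2]*43,np.ones(len(o))];sol=np.linalg.lstsq(A,o[:,2],rcond=None)[0]
    print(n,len(o),"slope radial,tangential (deg)",np.degrees(sol[:2]),"z",sol[2]+z0,"tcp",t)
E
```

```text
wrist4 24 slope radial,tangential (deg) [0.5  0.23] z 105.061995716444 tcp [ 519.39 -294.58   69.59]
wrist5 24 slope radial,tangential (deg) [-1.99  0.13] z 132.6866431847251 tcp [ 519.82 -294.89  100.86]
wrist6 24 slope radial,tangential (deg) [-2.69  0.13] z 141.23811807533167 tcp [377.99 339.36 110.19]
wrist7 23 slope radial,tangential (deg) [-2.85  0.13] z 140.17317165772576 tcp [512.55 342.28 109.29]
```

The sag is real. The mug has pitched about 3.3° far side down relative to its pose on the table, and its rim has dropped to about 140 mm. I'll grip harder, then tilt the tool back 0.057 rad and shift +4 mm in x to level and centre it.

>>> {"op": "jog_arm", "data": {
  "series": [0,0,0,0,0,0,-1,0,0,0,0,0,0,-1,0,-0.015,0,0.001,0,0,-1,0,-0.03,0,0.002,0,0,-1,0,-0.045,0,0.003,0,0,-1,0,-0.057,0,0.004,0,0,-1,0,-0.057,0,0.004,0,0,-1,0,-0.057,0,0.004,0,0,-1,0,-0.057,0,0.004,0,0,-1,0,-0.057,0,0.004,0,0,-1],
  "squeeze": 58
}}

```text
clock: 18.82
eef_pos: [516.7, 342.2, 109.2]
eef_rot: [3.138, 1.514, 0.0]
wrist_force: [-0.6, -0.3, -2.7]
finger_gap: 12.0
```

```bash
cat > chk.py <<'E'
import sys
from h import *
np.set_printoptions(suppress=True,precision=2)
s,c=pickle.load(open(f"wrist{sys.argv[1]}.pkl","rb"));W=wcloud(s,c)
C=np.array([586,341.5])
for _ in range(2):
    q=W[...,:2]-C;rr=np.hypot(q[...,0],q[...,1]);z=W[...,2]-144
    k=(rr<50)&(rr>36)&(np.abs(z)<14);th=np.arctan2(q[...,1],q[...,0])[k];P=W[k];o=[]
    for i in range(24):
        m=(np.floor((th+np.pi)/(2*np.pi)*24).astype(int)==i)
        if m.sum()>15: o.append(np.median(P[m][np.argsort(P[m][:,2])[-12:]],0))
    o=np.array(o);o=o[o[:,2]<150];C,r=circ(o[:,:2])
A=np.c_[o[:,:2]-C,np.ones(len(o))];sol=np.linalg.lstsq(A,o[:,2],rcond=None)[0]
print("rim centre",C,r,"z",sol[2],"tilt deg",np.degrees(sol[:2]))
m=np.all((W>(560,325,172))&(W<(610,365,186)),-1);p=W[m];print("spout end",len(p),p.mean(0),(p.min(0)+p.max(0))/2,p.min(0),p.max(0))
E
python3 w.py 8 wrist top side; python3 chk.py 7;python3 chk.py 8
```

```text
[516.7 342.2 109.2] down [ 0.057  0.    -0.998] jaw -89.8 [ 0.54  0.51  1.45 -0.03  1.13  2.12] [-0.6 -0.3 -2.7] 11.950487931460085
rim centre [585.46 342.14] 42.76198096399852 z 140.10451653175215 tilt deg [-2.9   0.11]
spout end 360 [586.69 347.06 182.55] [587.08 345.45 181.52] [581.43 340.52 177.06] [592.73 350.39 185.98]
rim centre [587.76 342.12] 42.82963062926628 z 144.1815655826162 tilt deg [0.48 0.14]
spout end 359 [586.36 346.92 182.75] [586.95 345.7  181.99] [581.22 340.72 177.99] [592.68 350.68 185.99]
```

View pics/wrist8.png

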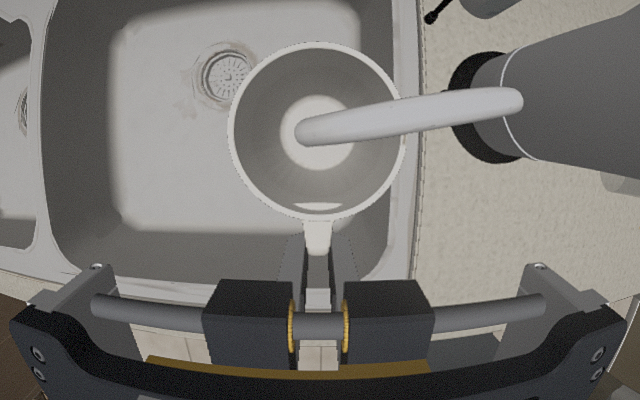

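Tilt now reads 0.5°, the same as the mug standing on the table, so it is level. Rim z is 144.2 and it is centred within about 1-2 mm. I'll hold for a second and recheck for creep.

>>> {"op": "jog_arm", "data": {
  "series": [0,0,0,0,0,0,-1,0,0,0,0,0,0,-1,0,0,0,0,0,0,-1,0,0,0,0,0,0,-1,0,0,0,0,0,0,-1,0,0,0,0,0,0,-1,0,0,0,0,0,0,-1,0,0,0,0,0,0,-1,0,0,0,0,0,0,-1,0,0,0,0,0,0,-1]
}}

```text
clock: 20.23
eef_pos: [516.6, 342.3, 109.3]
eef_rot: [3.139, 1.514, 0.001]
wrist_force: [-0.5, 0.6, -3.1]
finger_gap: 12.2
```

```bash
python3 w.py 9 wrist side; python3 chk.py 9; python3 -c "
from cell import manip
print(abs(manip.read_state()['qd']).max())"
```

```text
[516.6 342.3 109.3] down [ 0.057  0.    -0.998] jaw -89.8 [ 0.54  0.51  1.45 -0.03  1.13  2.12] [-0.5  0.6 -3.1] 12.18802302605411
rim centre [587.51 342.08] 42.95034780234031 z 144.2284806438932 tilt deg [0.47 0.32]
spout end 351 [586.27 346.97 182.64] [587.06 345.9  181.56] [581.53 341.11 177.14] [592.6  350.68 185.98]
0.0019046096091114352
```

View pics/side9.png

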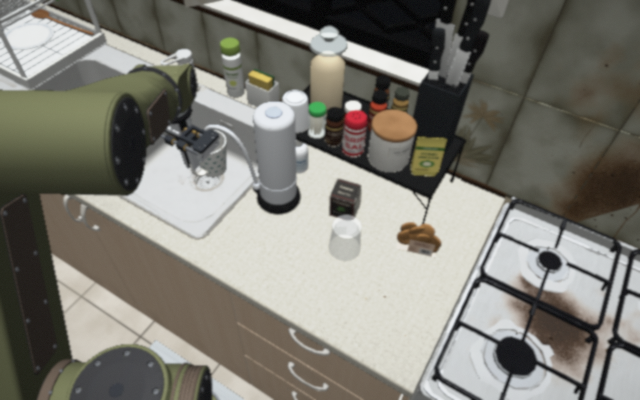

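The side view shows the mug (205,160) under the spout's end. The glass (346,238), tea box (345,198) and biscuits (420,238) are unmoved. Nothing has crept, so I'll hand it in.

```bash
python3 -c "
from cell import manip
print(manip.sign_off())"
```

```text
the job is handed in; nothing more can be done
None
```

The job is handed in at about 20 s: the spout is over the basin and the mug is held level under its mouth.

- **Spout:** I pushed it with shut fingers, at no more than about 1 N in the readings after each move. Its mouth now sits at about (585, 342) mm, roughly 70 mm past the basin edge.
- **Mug:** I took it by the handle and carried it in front of the glass and filter. On the way it sagged about 3° in the grip, far side down. I raised the grip to 58 N and tilted the tool back to level it.
- **Last checks:**
  - The rim is at 144 mm, 30 mm below the mouth, and its opening is centred to about 1–2 mm.
  - Tilt reads 0.5° or less, the same as when the mug stood on the table.
  - Over a 1.4 s hold there was no measurable creep.
  - Gripper and mug are clear of the filter in the pictures, and the glass, tea box and biscuits have not moved.
- **Disagreement:** The wrist camera places things about 2 mm further out in x than the fixed cameras, which is within calibration. I judged the centring within the wrist camera's own picture.

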